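# Gauge the gear slack of a hand-cranked gearbox

## Task

Check how worn the hand-cranked gearbox is: take the black crank handle and swing it gently clockwise (seen from above) until you just feel the gears resist, then counter-clockwise until they resist again, never leaning on it with more than about 15 N. Then slide the red marker so that the scale shows the crank's free swing between the two points of resistance, in degrees, right to within about two degrees. Let go of everything and leave the tape roll, the pack and the mug alone.

Things in the scene. Friction and masses are not known exactly. Their poses are not given: they have to be found in the camera images.
- gearbox: Green gearbox, bolted to the table; place and yaw vary. Housing 125 x 125 mm on a 150 x 150 mm foot plate, top 78 mm above the table. Origin under its centre, on the crank's vertical axis, z up. The crank's slack is 6 to 22 degrees in all, different each time and not visible; its middle lies anywhere within 35 degrees of the housing's own -x side.
- crank: Steel crank on the gearbox. Origin on its axis at table height; the arm points along its own -x: 22 mm wide, 100 to 110 mm above the table. Swings freely in the slack (0.5 N at the handle), starts somewhere in it. At either end the gears resist like a stiff spring: about 3 N more per mm that the handle goes on (43 N m/rad), springing back when eased. Over 18 N at the handle harms them.
- crank_handle (a point): Middle of the crank's handle grip: an upright black round post, 22 mm in diameter, 110 to 172 mm above the table, 120 mm from the crank's axis; this point is on the post's axis, 145 mm above the table. The post does not spin on the arm, but can turn between the fingers.
- marker_tab (a point): Middle of the red upright tab of the sliding marker: 14 mm thick along the scale, 30 mm across it, 34 to 76 mm above the table; this point is 58 mm up. Foot: steel block 26 x 30 mm, 22 to 34 mm up. A thin red pointer in line with the tab's middle lies over the tick marks. It slides along the scale only and stays where it is left (2 N friction).
- scale_zero (a point): Middle of the tab when the marker shows 0 degrees (58 mm above the table). Aluminium scale, 75 x 170 x 20 mm high, fixed; its zero is near the green end stop, the other stop is black. Values grow along this point's +y, from green to black: 3 mm per degree, up to 40 degrees (120 mm). A tick every 5 degrees (15 mm), long ticks at 0, 10, 20, 30, 40.
- marker (a joint): Travel of the marker from zero, in m: 0.003 is one degree, 0.120 is 40 degrees. Starts above 28 degrees.
- tape_roll: Bystander: orange roll of tape lying flat, 90 mm across, 48 mm high; origin under its centre.
- pack: Bystander: white and blue pack lying flat, 55 x 85 x 24 mm; origin under its centre.
- mug: Bystander: blue mug, 80 mm across, 92 mm high; origin under its centre.
There are look-alikes about, which are no part of the job. What is shaped like the part that bears marker_tab but orange or yellow is not meant.

How it is judged:
On the way, in this order (a step that is already met when the one before it is completed fails the run):
1. the crank is pressed clockwise against the gears' resistance (at least 1 N at the handle) (contact force between crank and pad_cw_c0 above 0.7 N), for 0.05 s.
2. the crank is pressed counter-clockwise against the gears' resistance (at least 1 N at the handle) (contact force between crank and pad_ccw_c0 above 0.7 N), for 0.05 s.
3. the marker shows the free swing within 2 degrees (6 mm) (horizontal distance between marker_tab and lash_c0 below 0.006 m), for 0.2 s.
At the end, for the whole second after the job is handed in: The marker rests within 2 degrees (6 mm) of the crank's true free swing, crank and marker are at rest, and tape roll, pack and mug are within 30 mm of where they stood (horizontal distance between marker_tab and lash_c0 below 0.006 m and velocity of joint marker between -0.005 and 0.005 m/s and linear speed of crank below 0.01 m/s and angular speed of crank below 0.05 rad/s and distance of each of tape_roll, pack, mug from where it was at the start of the episode below 0.03 m); the robot touches nothing.
It fails at once if the gears are loaded with more than 18 N at the handle (contact force between crank and pad_cw_c0 above 12.5 N or contact force between crank and pad_ccw_c0 above 12.5 N).
It fails at once if a bystander is moved more than 30 mm (not (distance of each of tape_roll, pack, mug from where it was at the start of the episode below 0.03 m)).
It also fails if it takes over 64 s, if anything falls off the work surface, if the arm or the gripper's body presses on something with over 40 N, if the wrist force passes 120 N, or if a joint passes its speed limit or range.

## Robot

A 7-joint arm with a two-finger parallel gripper is mounted at the origin on the work surface. World frame = base frame: x ahead of the robot, y to its left, z up, the work surface at z = 0. Lengths are in m, angles in rad, forces in N, time in s.
With the tool pointing down it reaches from about 0.425 to 1.025 m from the base axis. Payload 9.4 kg.
Tool frame: the origin (TCP) lies between the finger pads; the fingertips stand arm.tip_extent ahead of it and the grasp point (between the pads) lies 2 mm behind it (arm.tip_extent is the distance from the TCP to the fingertips, in m); z points along the fingers, y is the line along which they close (so a half turn about z gives the same grasp; the last joint's range is limited). The gripper opens to 93 mm and grips with 3 to 60 N. Pads are 15 mm wide; open, the fingers measure 128 mm over their backs; the gripper's body (75 mm by 188 mm) begins 65 mm behind the grasp point.
Start: joints at [-1.269, 0.599, -0.003, 1.599, 0.002, 0.943, -0.08], TCP at [0.268, 0.674, 0.236] pointing down, gripper open.
Joint ranges: [-2.57, 2.57], [-0.35, 1.97], [-1.29, 1.29], [0.11, 2.56], [-1.05, 4.19], [0.11, 1.86], [-2.63, 2.63]. Speed limits (rad/s): [2.22, 2.22, 3.01, 3.01, 3.14, 3.14, 3.14].

## Interface

Orientations are given as a unit quaternion [x, y, z, w].
In Python, from workcell import arm gives the robot as it stands. Calls block until the motion is done:
- arm.move_ptp(position, orientation): joint-space move of the TCP to a pose.
- arm.move_straight(position, max_speed=0.15, rotation=None): straight line of the TCP; rotation=None keeps the orientation; max_speed is the mean speed in m/s.
- arm.move_j(angles): joint-space move.
- arm.command_gripper(opening, f_grip=None): opening from 0.0 (shut) to 1.0 (fully open); f_grip is the grip in N (None keeps the last); returns when the fingers have stopped.
- arm.sleep(seconds).
- arm.inverse_kinematics(position, orientation): joint angles nearest the present ones, or None.
- arm.state(): the state.
- arm.snapshot(name): name is "side" or "top"; returns the picture (480x640x3 uint8, red, green, blue); there is no depth.
- arm.camera_params(name): a dict with "fovy" (degrees; the focal length in pixels is half the picture's height over the tangent of half this angle, whatever the lens; pixels are square), "cx", "cy" (the principal point, pixels), "k1" (the pictures are not rectified: a ray, as slopes to the right and down, at radius r is drawn at 1 + k1 r^2 times it, then the intrinsics apply), "T" (4x4, takes a point from camera to world coordinates). Camera axes: x right, y down, z forward; pixel columns grow to the right and rows downward; lengths in m; the calibration is good to about 2 mm. A picture is of the moment at which its call begins. camera_params takes no time and is no camera call.
A pose or a line that the arm cannot do raises arm.MotionError and nothing moves.
- arm.sign_off(): hands the job in; it is judged then, once.
Trained networks look in the newest picture that a camera, given by its name, has taken for a name from the list of things; names that differ only in an ending like _2 or _b are one class to them, and where a whole thing is asked for, a point or a joint stands for the part that bears it (a point fixed in the world has none). Each returns a list of dicts, best first, with "confidence" (0 to 1); they miss things now and then, are a little off and sometimes report something else, mostly with a low value. They report only what shows in the picture. A call takes as long as a camera call. They do not tell look-alikes from the thing itself.
- arm.regions_of(camera, thing): "pixels" (480x640 bool, what is visible of it).
- arm.tip_of(camera, thing): "at" ([x, y, z] in m, in the coordinates of the camera as it stood for that picture, good to about 4 mm: a listed point, or the origin of a listed thing).
The state is a dict: "time_s": time; "q": joint angles; "qvel": joint speeds; "tau": joint torques, N m; "tool_pos": TCP position; "ee_rot": TCP orientation; "force": force on the tool from outside, world axes, zero at the start; "wrist_torque": the same for the moment, N m; "opening": opening from 0.0 (shut) to 1.0 (fully open); "gripper_force": force on a finger pad.
Only numpy, scipy, OpenCV 4.12 (cv2) and the standard library are available. Lean on these libraries where they do the work, as an engineer would, in place of code of your own. Each camera call takes 0.05 s, during which the arm holds its last target. There are 200 camera calls.

## Working session

There is one attempt and no reset: what is moved stays moved. The work goes in short steps, each a Python script; the robot and the scene stay as the last script left them, time stands still between calls to the robot, and variables do not carry over. Pictures are saved under pics/ and viewed, at most 10 in all, crops included, and the job is handed in when it is done.

```bash
mkdir -p pics
cat > h.py <<'E'
from workcell import arm
import numpy as np, cv2
def save(img,n): cv2.imwrite(f'pics/{n}.png',cv2.cvtColor(img,cv2.COLOR_RGB2BGR))
def ray(cam,u,v):
    p=arm.camera_params(cam); f=240/np.tan(np.radians(p['fovy'])/2)
    K=np.array([[f,0,p['cx']],[0,f,p['cy']],[0,0,1.]])
    d=cv2.undistortPoints(np.array([[[u,v]]],float),K,np.array([p['k1'],0,0,0,0.]))[0,0]
    T=np.array(p['T']); return T[:3,3],T[:3,:3]@np.array([d[0],d[1],1])
def at_z(cam,u,v,z):
    o,d=ray(cam,u,v); return o+d*(z-o[2])/d[2]
def pix(cam,P):
    p=arm.camera_params(cam); f=240/np.tan(np.radians(p['fovy'])/2); T=np.array(p['T'])
    c=T[:3,:3].T@(np.array(P)-T[:3,3]); s=c[:2]/c[2]; s=s*(1+p['k1']*(s@s)); return s*f+[p['cx'],p['cy']]
def world(cam,c):
    T=np.array(arm.camera_params(cam)['T']); return T[:3,:3]@np.array(c)+T[:3,3]
E
python3 - <<'E'
from h import *
for c in('top','side'):
    save(arm.snapshot(c),c+'0')
    p=arm.camera_params(c);print(c,p['fovy'],p['k1'],np.round(p['T'],3).tolist())
    for t in('gearbox','crank','crank_handle','marker_tab','scale_zero','tape_roll','pack','mug'):
        for r in arm.tip_of(c,t): 
            w=world(c,r['at']);print(t,round(r['confidence'],2),w.round(3),pix(c,w).round())
s=arm.state();print(s['time_s'],s['ee_rot'],s['force'],arm.tip_extent)
E
```

```text
top 54.36143315487141 -0.09557862694501623 [[0.027, -0.991, 0.132, 0.451], [-1.0, -0.028, -0.008, 0.019], [0.012, -0.131, -0.991, 1.234], [0.0, 0.0, 0.0, 1.0]]
gearbox 0.56 [0.637 0.14  0.005] [261. 231.]
crank 0.68 [ 0.636  0.144 -0.003] [260. 232.]
crank_handle 0.84 [0.519 0.128 0.144] [259. 272.]
marker_tab 0.66 [ 0.437 -0.151  0.059] [372. 310.]
marker_tab 0.64 [ 0.801 -0.153  0.059] [374. 169.]
marker_tab 0.56 [ 0.619 -0.075  0.055] [343. 237.]
scale_zero 0.98 [ 0.8   -0.152  0.056] [374. 169.]
scale_zero 0.91 [ 0.625 -0.194  0.06 ] [390. 236.]
scale_zero 0.74 [ 0.44  -0.151  0.061] [373. 309.]
tape_roll 0.7 [0.401 0.281 0.002] [204. 319.]
pack 0.64 [ 0.497 -0.366 -0.001] [449. 289.]
pack 0.33 [ 0.619 -0.077  0.055] [344. 237.]
mug 0.93 [ 0.557  0.387 -0.003] [168. 259.]
side 53.73935968363813 -0.10515336241229084 [[0.859, -0.38, 0.343, 0.261], [-0.512, -0.614, 0.602, -0.595], [-0.018, -0.692, -0.721, 0.838], [0.0, 0.0, 0.0, 1.0]]
gearbox 0.58 [0.64  0.137 0.001] [309. 233.]
crank_handle 0.78 [0.515 0.126 0.145] [259. 211.]
crank_handle 0.61 [ 0.498 -0.37   0.001] [381. 437.]
marker_tab 0.73 [ 0.443 -0.15   0.057] [293. 343.]
marker_tab 0.72 [ 0.624 -0.075  0.06 ] [351. 277.]
marker_tab 0.56 [ 0.804 -0.159  0.058] [443. 269.]
scale_zero 0.69 [ 0.441 -0.158  0.063] [294. 345.]
scale_zero 0.62 [ 0.806 -0.155  0.059] [442. 268.]
scale_zero 0.58 [ 0.631 -0.194  0.056] [387. 317.]
tape_roll 0.62 [0.403 0.285 0.001] [198. 233.]
pack 0.75 [ 0.498 -0.368  0.002] [380. 436.]
pack 0.47 [ 0.556  0.381 -0.   ] [239. 191.]
mug 0.77 [ 0.554  0.385 -0.005] [238. 192.]
0.9 [ 1.88273022e-01  9.82116729e-01 -1.10399731e-05  1.07666382e-05] [-0.16057945 -0.05866623 -0.32360886] 0.017
```

Run:
```python
import cv2
a=cv2.imread('pics/top0.png');cv2.imwrite('pics/top0c.png',cv2.resize(a[110:350,150:450],None,fx=2.5,fy=2.5,interpolation=2))
```

```text
(no output)
```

View pics/side0.png

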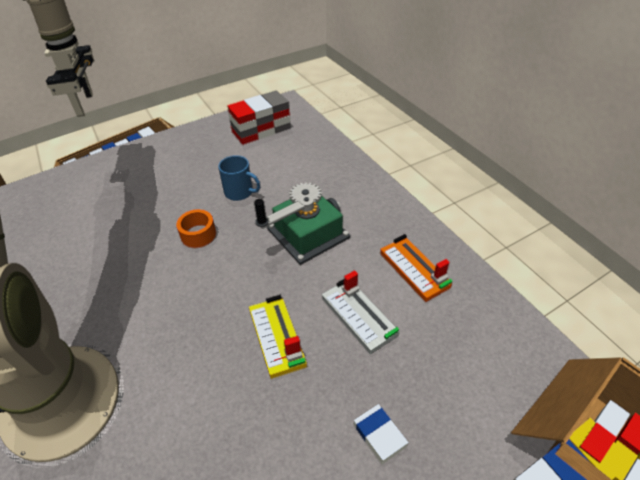

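View pics/top0c.png

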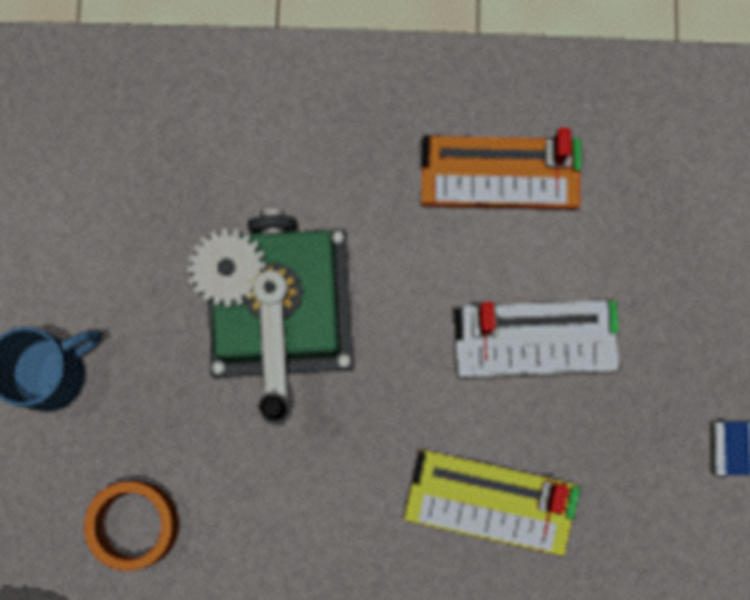

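The three similar scales in the top picture are orange (374,169), silver-aluminium with the red tab (343,237) and yellow (372,310). The enlarged crop confirms that the silver one fits: it is aluminium, with its marker near the black end (above 28°) and the green stop on the right. The black handle is at (259,272) in the top picture. Next I grasp the handle.

```bash
cat >> h.py <<'E'
from scipy.spatial.transform import Rotation as R
AX=np.array([0.637,0.140])
def quat(yx,yy):
    y=np.array([yx,yy,0.]);y/=np.linalg.norm(y);z=np.array([0,0,-1.]);return R.from_matrix(np.c_[np.cross(y,z),y,z]).as_quat()
def hp(phi,z=0.145): return np.array([*(AX+0.12*np.array([np.cos(phi),np.sin(phi)])),z])
def hq(phi): return quat(np.sin(phi)*1, -np.cos(phi))   # y tool = clockwise tangent
def ft(phi,n=4):
    f=[]
    for _ in range(n): f.append(arm.state()['force']); arm.sleep(0.01)
    f=np.mean(f,0); return f@np.array([np.sin(phi),-np.cos(phi),0]), f@np.array([np.cos(phi),np.sin(phi),0]), f[2]
E
python3 - <<'E'
from h import *
phi=np.arctan2(0.127-AX[1],0.517-AX[0])
p=hp(phi,0.26);p[:2]=.517,.127
print(np.degrees(phi),arm.inverse_kinematics(p,hq(phi)))
arm.move_ptp(p,hq(phi));print(arm.state()['time_s'],ft(phi))
p[2]=0.147;arm.move_straight(p,0.12);print(arm.state()['time_s'],ft(phi))
arm.command_gripper(0.0,6)
s=arm.state();print(s['time_s'],s['tool_pos'],s['opening'],s['gripper_force'],ft(phi),ft(phi))
save(arm.snapshot('side'),'grip')
E
```

```text
-173.81706983405172 [-0.33184469  0.33946377 -0.02071161  2.01164565  0.00970261  0.79057411
  1.32050886]
3.05 (np.float64(-0.06846812267187323), np.float64(0.19396640215833694), np.float64(0.43631469666221007))
4.175 (np.float64(0.5096156127911362), np.float64(-0.23927369091316564), np.float64(-0.13201717399618634))
5.3083 [0.51699512 0.127006   0.14700861] 0.23147319306042438 5.999986454844475 (np.float64(0.08563703100052046), np.float64(0.05057212718177752), np.float64(-0.4979162660737698)) (np.float64(-0.13802403599241167), np.float64(-0.11504247969107952), np.float64(-0.4851780130685793))
```

```bash
cat >> h.py <<'E'
def sweep(phi,sgn,coarse=1.0,maxdeg=30,thr=2.0,stop=7.0):
    """sgn=-1 clockwise. returns phi, list of (phi_actual,resist force)"""
    out=[];lim=0;step=coarse
    while lim<maxdeg:
        phi+=sgn*np.radians(step);lim+=step
        arm.move_straight(hp(phi,0.147),0.03,hq(phi))
        t,r,z=ft(phi); s=arm.state(); d=np.array(s['tool_pos'])[:2]-AX
        a=np.degrees(np.arctan2(d[1],d[0]))%360; F=t*sgn; out.append((a,F,r))
        print(round(a,2),round(F,2),round(r,2),round(s['time_s'],2))
        if F>thr: step=0.25
        if F>stop: break
    return phi,out
E
python3 - <<'E'
from h import *
d=np.array(arm.state()['tool_pos'])[:2]-AX
phi,o=sweep(np.arctan2(d[1],d[0]),-1)
np.save('cw.npy',o)
E
```

```text
185.17 -0.41 3.02 5.71
184.2 0.59 4.92 5.99
183.63 3.49 4.37 6.28
183.52 4.61 4.97 6.56
183.38 4.61 4.55 6.84
183.24 5.61 4.08 7.12
183.11 7.17 4.28 7.41
```

Run:
```python
from h import *
d=np.array(arm.state()['tool_pos'])[:2]-AX
phi,o=sweep(np.arctan2(d[1],d[0])+np.radians(1.5),+1)
np.save('ccw.npy',o)
```

```text
185.61 -0.34 4.57 7.83
186.56 -0.46 4.87 8.12
187.63 0.03 4.95 8.4
188.64 -0.0 4.99 8.68
189.63 0.41 5.34 8.97
190.65 0.53 5.53 9.25
191.65 -0.15 4.89 9.53
192.66 0.04 4.97 9.82
193.71 0.41 5.16 10.1
194.71 0.17 5.4 10.38
195.71 0.1 5.56 10.67
196.74 0.12 4.94 10.95
197.75 -0.08 5.34 11.23
198.76 0.12 4.72 11.52
199.78 -0.6 5.2 11.8
200.79 -0.16 5.43 12.08
201.8 -0.36 4.88 12.37
202.51 2.07 5.19 12.65
202.61 2.63 4.96 12.93
202.7 4.22 5.25 13.22
202.83 5.46 5.36 13.5
202.96 5.83 4.94 13.78
203.09 7.15 4.86 14.07
```

Run:
```python
from h import *
d=np.array(arm.state()['tool_pos'])[:2]-AX
phi=np.arctan2(d[1],d[0])-np.radians(5)
arm.move_straight(hp(phi,0.147),0.05,hq(phi))
arm.command_gripper(0.7)
arm.move_straight(hp(phi,0.26),0.15)
Z=[];M=[]
save(arm.snapshot('top'),'top1');save(arm.snapshot('side'),'side1')
for i in range(4):
  for c in('top','side'):
    arm.snapshot(c)
    for L,t in((Z,'scale_zero'),(M,'marker_tab')):
        for r in arm.tip_of(c,t):
            w=world(c,r['at'])
            if .56<w[0]<.69: L.append(w);print(c,t,w.round(4),round(r['confidence'],2))
print(np.mean(Z,0),np.mean(M,0),arm.state()['time_s'])
a=cv2.imread('pics/top1.png');x,y=np.round(pix('top',[.61,-.125,.03])).astype(int);print(x,y)
a=a[y-30:y+30,x-40:x+40];cv2.imwrite('pics/top1c.png',cv2.resize(a,None,fx=10,fy=10,interpolation=cv2.INTER_CUBIC))
```

```text
top scale_zero [ 0.627  -0.1936  0.0558] 0.89
top marker_tab [ 0.6218 -0.0767  0.0556] 0.65
side scale_zero [ 0.6306 -0.1903  0.0575] 0.7
side marker_tab [ 0.6226 -0.0769  0.0578] 0.87
top scale_zero [ 0.6294 -0.1967  0.0581] 0.93
top marker_tab [ 0.6231 -0.0778  0.0527] 0.58
side scale_zero [ 0.6294 -0.1911  0.0559] 0.83
side marker_tab [ 0.6212 -0.0768  0.059 ] 0.55
top scale_zero [ 0.6268 -0.196   0.0563] 0.94
top marker_tab [ 0.6202 -0.0767  0.0585] 0.5
side scale_zero [ 0.63   -0.1905  0.056 ] 0.86
side marker_tab [ 0.6223 -0.0753  0.0602] 0.63
top scale_zero [ 0.6275 -0.1948  0.0583] 0.61
top marker_tab [ 0.6198 -0.0754  0.0576] 0.57
side scale_zero [ 0.6295 -0.1888  0.057 ] 0.97
side marker_tab [ 0.6245 -0.0759  0.0581] 0.86
[ 0.62878173 -0.19273548  0.05686588] [ 0.62194011 -0.07644898  0.05743639] 17.5167
362 243
```

View pics/top1c.png

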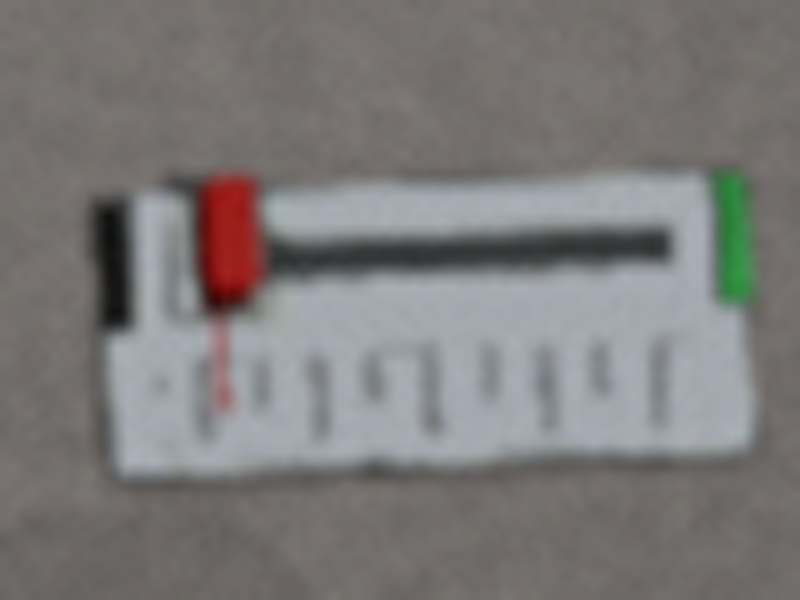

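The pointer is at crop (222,400). The 0° tick is at 660 and the 40° tick at 205, so the marker now shows about 38.5°. The free swing is about 18.0°, so I slide the marker about 61 mm towards green.

```bash
cat > slide.py <<'E'
from h import *
u=np.array([-.0588,.9983,0]);zero=np.array([.6288,-.1922,.061])
def go(s0,s1,op=0.45):
    q=quat(u[0],u[1]); p=zero+u*s0
    up=p.copy();up[2]=.2
    arm.move_ptp(up,q);arm.command_gripper(op);arm.move_straight(p,.12);arm.command_gripper(0,10)
    s=arm.state();print('gripped',s['opening']*93,s['tool_pos'],s['force'])
    arm.move_straight(zero+u*s1,.05);arm.sleep(.3);s=arm.state();print(s['tool_pos'],s['force'])
    arm.command_gripper(op);e=zero+u*s1;e[2]=.24;arm.move_straight(e,.15)
def look(n,cl=(0.45,0.3,0.26)):
    arm.move_ptp(cl,quat(0,1));save(arm.snapshot('top'),n)
    a=cv2.imread(f'pics/{n}.png')[213:273,322:402];cv2.imwrite(f'pics/{n}c.png',cv2.resize(a,None,fx=10,fy=10,interpolation=cv2.INTER_CUBIC));print(arm.state()['time_s'])
E
python3 - <<'E'
from slide import *
go(.1155,.0542);look('top2',(0.5,.15,.3))
E
```

```text
gripped 13.840889317789047 [ 0.62211238 -0.07695344  0.06121044] [-0.30187546  0.69772581  2.07774227]
[ 0.626315   -0.13836931  0.06121549] [ 5.07949942 -1.22779075  4.64494466]
25.8
```

View pics/top2c.png

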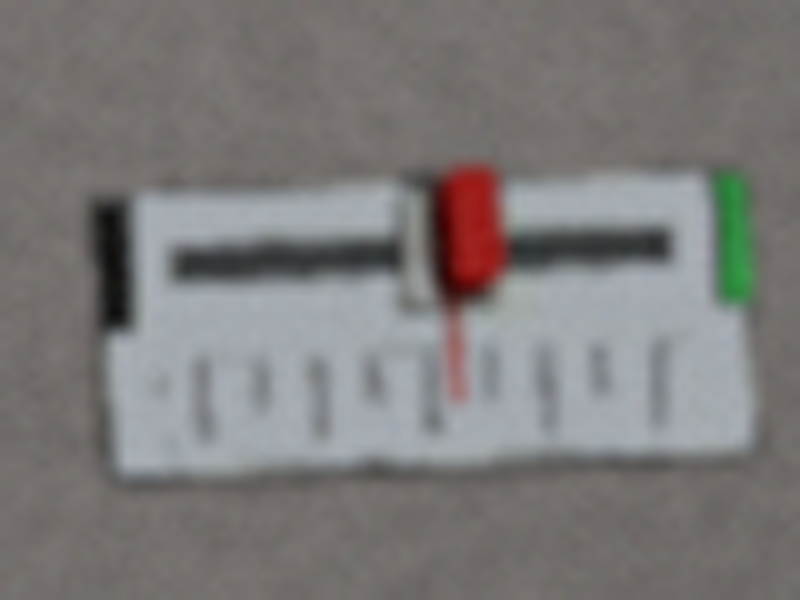

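The pointer is at crop (457,395), between the 15° tick (490) and the 20° tick (431). That reads about 17.8°, which matches the measured swing of about 18°. The arm is clear of everything.

Run:
```python
from workcell import arm
arm.sleep(0.5);print(arm.sign_off())
```

```text
the job is handed in; nothing more can be done
None
```

I measured the crank's free swing at about 18°, set the red marker to about 17.8°, let go of everything and handed the job in; no verdict came back.

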